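Present the middle stone ball over the mosaic medallion

ROBOT

A 6-joint arm with a two-finger parallel gripper is mounted at the origin on the work surface. World frame = base frame: x ahead of the robot, y to its left, z up, the work surface at z = 0. Lengths are in m, angles in degrees, forces in N, time in s.
With the tool pointing down it reaches from about 0.375 to 0.9 m from the base axis. Payload 3.1 kg.
Tool frame: the origin (TCP) lies at the very end of the fingers, on their centre line; the grasp point (between the pads) lies 19 mm behind it; z points along the fingers, y is the line along which they close (so a half turn about z gives the same grasp; the last joint's range is limited). The gripper opens to 87 mm and grips with 3 to 60 N. Pads are 19 mm wide; open, the fingers measure 117 mm over their backs; the gripper's body (75 mm by 190 mm) begins 51 mm behind the grasp point.
Start: joints at [-74.628, 30.224, 82.088, -0, 67.689, -10.227], TCP at [0.27, -0.564, 0.223] pointing down, gripper open.
Joint ranges: [-176.69, 176.69], [-43.24, 126.21], [12.49, 139.97], [-82, 262], [0, 151.66], [-163.58, 163.58]. Speed limits (degrees/s): [159.86, 159.86, 180, 180, 180, 180].

INTERFACE

Orientations are given as a 3x3 rotation matrix whose columns are the frame's x, y, z axes.
In Python, from rig import * gives the robot as it stands.
- The arm moves only by the tool jog_arm, never from a script. Its arguments are lists of equal length, an entry for each row: "delta_pos": the shift along the world's x, y, z in cm, a list of three; "turn": the turn about the world's z in degrees; "grip": the closure, from 0 (fully open) to 1 (shut). In form: {"delta_pos": [[x, y, z], ...], "turn": [turn, ...], "grip": [grip, ...]}. A call has 1 to 12 rows; each row is the pose to reach, as a shift and turn from the pose commanded when the call began; what a row does not reach only later rows make up. A row lasts 1/8 s, in which the tool goes at most 62.5 mm and 10.7 degrees, less where a joint would pass 70% of its speed; a pose out of reach is approached as far as the arm can. A call with a gripper value outside its range is refused whole. The fingers move at their own pace and stop on an object; the grip force is fixed at half the most. Time passes only in rows, so rows that repeat a pose let the fingers close. It gives the time, the measured TCP pose, the force, the opening and the grip force at its end, in the units of the state.
- read_state(): the state, without advancing time (a new reading comes with each control period).
- capture(name): name is "scene" or "side" or "wrist"; returns a dict with "color" (420x560x3 uint8, blue, green, red), "fovy" (degrees; the focal length in pixels is half the picture's height over the tangent of half this angle, whatever the lens; pixels are square), "cx", "cy" (the principal point, pixels), "camera_from_world" (4x4, takes a point from world to camera coordinates). Camera axes: x right, y up, looking along -z (the intrinsics and any distortion apply to the point x, -y, -z); pixel columns grow to the right and rows downward; lengths in m; the calibration is good to about 2 mm. A picture is of the moment at which its call begins. There is no depth.
- hand_in(): hands the job in; it is judged then, once.
The state is a dict: "time_s": time; "joint_positions": joint angles; "qvel": joint speeds; "tau": joint torques, N m; "position": TCP position; "tcp_rot": TCP orientation; "force": force on the tool from outside, world axes, zero at the start; "moment": the same for the moment, N m; "opening": opening from 0.0 (shut) to 1.0 (fully open); "grasp_force": force on a finger pad.
Only numpy, scipy, OpenCV 4.12 (cv2) and the standard library are available. Lean on these libraries where they do the work, as an engineer would, in place of code of your own. Each camera call takes 0.05 s, during which the arm holds its last target. There are 200 camera calls.

TASK

Take the middle-sized of the three stone balls from the rack and set it in the round pocket of the carrying tray while the tray stands on the table. Then lift the tray by its upright grip and carry it, level all the way so the ball stays in its pocket, until the ball is straight above the bare middle of the round mosaic medallion with the tray about 10 cm above the medallion. Finish there, still holding the tray level and still; leave the other two balls in the rack and do not disturb the bowl, the tub or the brush.

Things in the scene. Friction and masses are not known exactly. Their poses are not given: they have to be found in the camera images.
- ball_middle_center (a point): Centre of the middle-sized stone ball, polished pale marble, 29 mm diameter, about 34 g. It starts in one of the rack's three seats (any of them). The point's axes mean nothing.
- ball_small_center (a point): Centre of the small marble ball, 22 mm diameter, in another seat of the rack. Leave it.
- ball_large_center (a point): Centre of the large marble ball, 36 mm diameter, in the remaining seat of the rack. Leave it.
- rack: Pale wooden board fixed to the table, 240 mm (its x) by 60 mm (its y), 12 mm thick; origin at the centre of its underside. Three equal round seats at x = -75, 0 and +75 mm along its middle line: rings 21 mm inside and 29 mm outside diameter that rise 3 mm above the board (to 15 mm over the table). The balls stand on the board inside the rings, up to 3 mm off the seat's middle. The rack stands on one side of the medallion, the tray on the other; which side is which changes.
- tray: Loose plywood carrying tray, about 170 g: flat plate 180 mm (x) by 80 mm (y), 6 mm thick; origin at the centre of its underside, z up. An upright wooden grip blade stands in the middle; the ball pocket lies towards +x and nine small stone samples (tops 14 mm up) are glued on towards -x as a balance.
- tray_grip (a point): Point on the middle line of the tray's upright grip blade, 36 mm above the tray's underside, straight above the tray's origin. The blade is 36 mm long along the tray's x, 10 mm thick along its y, and its top is 54 mm above the underside. Axes as the tray's.
- tray_pocket (a point): Centre of the floor of the tray's ball pocket: 58 mm towards +x from the tray's origin and 6 mm above its underside. The pocket is a raised wooden ring, 27 mm inside and 35 mm outside diameter, 7 mm high above that floor. The middle ball touches the floor inside the ring with about 1 mm of play; its centre is then 14.5 mm above the floor. Axes as the tray's.
- medallion_middle (a point): Middle of the upper face of the round mosaic medallion, a fixed board of 220 mm diameter and 12 mm thickness covered with rings of grey and white tesserae; this point is in the bare plywood spot at its centre (about 48 mm across).
- bowl: Terracotta bowl of white tesserae, 130 mm across, 50 mm high, loose; origin at the centre of its underside. Bystander.
- tub: Clear plastic tub, 90 mm across, 50 mm high, loose; origin at the centre of its underside. Bystander.
- brush: Brush with a red handle lying on the table near the robot, loose; origin on its underside. Bystander.

How it is judged:
By the outcome, as a careful person would: the job done as asked, in the order asked, and still so for the second after the job is handed in, while the arm keeps its last pose, push and grip.
It also fails if it takes over 58 s, if anything falls off the work surface, if the arm or the gripper's body presses on something with over 40 N, if the wrist force passes 120 N, or if a joint passes its speed limit or range.

## Working session

There is one attempt and no reset: what is moved stays moved. The work goes in short steps, Python scripts to look and compute and a tool call to move; the robot and the scene stay as the last step left them, time stands still between calls to the robot, and variables do not carry over. Pictures are saved under pics/ and viewed, at most 13 in all, crops included, and the job is handed in when it is done.

Besides the shell and the picture viewer there is one more tool, called after "Call:" as name([rows], argument=value, ...), one row to a line, values as JSON. jog_arm: Moves the arm, as the interface text tells. Its arguments: {"type":"object","properties":{"delta_pos":{"type":"array"},"turn":{"type":"array"},"grip":{"type":"array"}},"required":["delta_pos","turn","grip"]}

```bash
mkdir -p pics; ls; python3 - <<'E'
from rig import *
import cv2,numpy as np,pickle
d={n:capture(n) for n in("scene","side","wrist")}
pickle.dump(d,open('c0.pkl','wb'))
for n in d:
    cv2.imwrite(f'pics/{n}0.png',d[n]['color']); print(n,d[n]['fovy'],d[n]['cx'],d[n]['cy'],[k for k in d[n]]); print(np.round(d[n]['camera_from_world'],3).tolist())
s=read_state();print(s['tcp_rot'],s['position'])
E
```

```text
pics
scene 53.314499944860195 276.0875315057964 214.30972639283468 ['color', 'fovy', 'cx', 'cy', 'camera_from_world']
[[-0.46, 0.888, -0.012, 0.269], [-0.465, -0.229, 0.855, 0.203], [0.757, 0.399, 0.518, -1.503], [0.0, 0.0, 0.0, 1.0]]
side 49.97956822459544 272.6710700697733 208.65681563159978 ['color', 'fovy', 'cx', 'cy', 'camera_from_world']
[[-0.925, -0.379, 0.003, 0.554], [0.303, -0.735, 0.607, -0.193], [-0.228, 0.563, 0.795, -0.892], [0.0, 0.0, 0.0, 1.0]]
wrist 62.503622644123126 275.4844558397806 209.60250856953357 ['color', 'fovy', 'cx', 'cy', 'camera_from_world']
[[0.433, -0.902, -0.002, -0.624], [0.871, 0.419, -0.257, 0.032], [0.233, 0.11, 0.966, -0.389], [0.0, 0.0, 0.0, 1.0]]
[[ 9.01837723e-01  4.32074661e-01 -4.55839401e-04]
 [ 4.32074803e-01 -9.01836303e-01  1.62719432e-03]
 [ 2.91976916e-04 -1.66442194e-03 -9.99998572e-01]] [ 0.26992073 -0.56309169  0.22177224]
```

View pics/scene0.png

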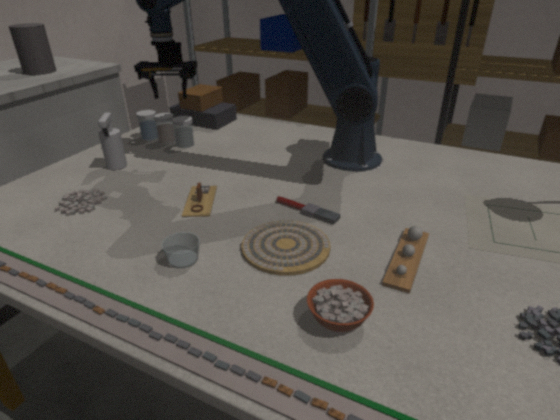

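View pics/side0.png

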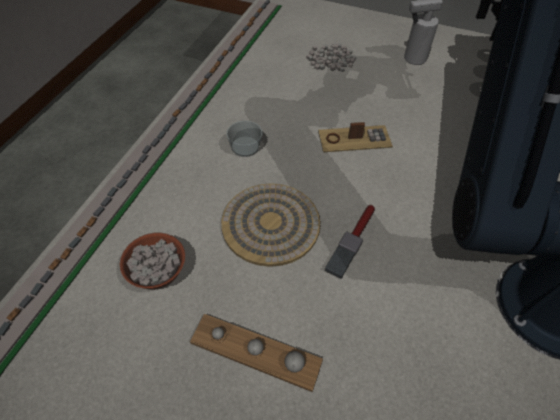

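The scene view shows the tray at (200,200) with its pocket ring at (197,208). The medallion is at (286,244), and the rack balls are large (415,232), middle (408,250) and small (401,270). In the side view the balls are small (218,332), middle (256,346) and large (295,360), the pocket is at (333,139), the blade at (356,130) and the medallion at (271,221).

```bash
cat >h.py <<'E'
import cv2,numpy as np
def ray(c,uv):
    f=210/np.tan(np.radians(c['fovy']/2)); T=c['camera_from_world']; R=T[:3,:3]
    d=np.array([(uv[0]-c['cx'])/f,-(uv[1]-c['cy'])/f,-1]); return -R.T@T[:3,3],R.T@d/np.linalg.norm(d)
def plane(c,uv,z):
    o,d=ray(c,uv); return o+d*(z-o[2])/d[2]
def tri(*cu):
    A=np.zeros((3,3));b=np.zeros(3);L=[ray(c,u) for c,u in cu]
    for o,d in L: P=np.eye(3)-np.outer(d,d);A+=P;b+=P@o
    p=np.linalg.solve(A,b); return p,[np.linalg.norm(np.cross(p-o,d)) for o,d in L]
def proj(c,p):
    f=210/np.tan(np.radians(c['fovy']/2)); q=c['camera_from_world']@np.append(p,1)
    return np.array([c['cx']+f*q[0]/-q[2],c['cy']-f*q[1]/-q[2]])
E
python3 - <<'E'
import pickle;from h import *
d=pickle.load(open('c0.pkl','rb'));S,D=d['scene'],d['side']
for n,a,b in [('L',(415,232),(295,360)),('M',(408,250),(256,346)),('s',(401,270),(218,332)),('pocket',(197,208),(333,139)),('med',(286,244),(271,221)),('bladetop',(199,184),(357,124))]:
    p,r=tri((S,a),(D,b));print(n,p.round(4),np.round(r,4))
for n,a,z in [('tub',(245,140),.03),('bowl',(153,262),.03),('brush',(350,240),.02)]: print(n,plane(D,a,z).round(3))
# rack and tray wood corners
for n,c,z in [('r',[(207,316),(322,356),(313,387),(191,345)],.012),('t',[(319,129),(388,125),(391,149),(323,150)],.006)]:
    for u in c: print(n,plane(D,u,z).round(4))
E
```

```text
L [0.4317 0.3061 0.0292] [0.0028 0.0028]
M [0.5066 0.3066 0.0228] [0.0024 0.0024]
s [0.5832 0.3083 0.0189] [0.0028 0.0028]
pocket [ 0.5437 -0.2784  0.0055] [0.0015 0.0015]
med [0.5919 0.0283 0.0074] [0.003 0.003]
bladetop [ 0.4937 -0.3018  0.0545] [0.0017 0.0017]
tub [ 0.742 -0.167  0.03 ]
bowl [0.769 0.226 0.03 ]
brush [0.414 0.015 0.02 ]
r [0.6189 0.2824 0.012 ]
r [0.39  0.272 0.012]
r [0.3873 0.3297 0.012 ]
r [0.6199 0.3444 0.012 ]
t [ 0.5897 -0.302   0.006 ]
t [ 0.4245 -0.3871  0.006 ]
t [ 0.3963 -0.3017  0.006 ]
t [ 0.5553 -0.2322  0.006 ]
```

Call:
jog_arm([
  [5,6,0],
  [10,12,0],
  [14,18,0],
  [19,23,0],
  [22,26,0],
  [23,27,0],
  [23,27,0],
  [23,27,0],
], turn=[0,0,0,0,0,0,0,0], grip=[0,0,0,0,0,0,0,0])

```text
time_s: 1.15
position: [0.4997, -0.2938, 0.2223]
tcp_rot: [[0.902, 0.433, -0.001], [0.433, -0.902, -0.0], [-0.001, -0.0, -1.0]]
force: [-0.9, -0.5, 0.2]
opening: 0.998
grasp_force: 0.0
```

```bash
python3 - <<'E'
from rig import *
import cv2,pickle
c=capture('wrist');pickle.dump(c,open('w1.pkl','wb'));cv2.imwrite('pics/w1.png',c['color']);print(read_state()['position'])
E
```

```text
[ 0.49934117 -0.29435029  0.2223272 ]
```

Call:
jog_arm([
  [1,6,0],
  [2,12,0],
  [3,18,0],
  [4,24,0],
  [4,27,0],
  [4,28,0],
  [4,28,0],
  [4,28,0],
], turn=[-5,-10,-15,-20,-25,-25.6,-25.6,-25.6], grip=[0,0,0,0,0,0,0,0])

```text
time_s: 2.2
position: [0.5402, -0.0154, 0.2225]
tcp_rot: [[1.0, -0.002, 0.0], [-0.002, -1.0, -0.001], [0.0, 0.001, -1.0]]
force: [-0.2, -0.1, 0.1]
opening: 1.0
grasp_force: 0.0
```

```bash
python3 - <<'E'
from rig import *
import cv2,pickle
c=capture('wrist');pickle.dump(c,open('w2.pkl','wb'));cv2.imwrite('pics/w2.png',c['color']);print(read_state()['position'])
E
```

```text
[ 0.54025844 -0.01540295  0.22256365]
```

Call:
jog_arm([
  [0,6,0],
  [-1,12,-1],
  [-2,18,-3],
  [-3,24,-4],
  [-3.3,28,-5],
  [-3.3,29.7,-5],
  [-3.3,29.7,-5],
  [-3.3,29.7,-5],
], turn=[0,0,0,0,0,0,0,0], grip=[0,0,0,0,0,0,0,0])

```text
time_s: 3.25
position: [0.5078, 0.2818, 0.1729]
tcp_rot: [[1.0, -0.002, 0.0], [-0.002, -1.0, -0.001], [0.0, 0.001, -1.0]]
force: [-0.1, -0.7, 0.6]
opening: 1.0
grasp_force: 0.0
```

```bash
python3 - <<'E'
from rig import *
import cv2,pickle
c=capture('wrist');pickle.dump(c,open('w3.pkl','wb'));cv2.imwrite('pics/w3.png',c['color']);s=read_state();print(s['position'],s['time_s'],s['joint_positions'],s['tcp_rot'])
import numpy as np
cv2.imwrite('pics/m.png',np.vstack([np.hstack([cv2.resize(pickle.load(open(f'w{i}.pkl','rb'))['color'],(400,300)) for i in (1,2)]),np.hstack([cv2.resize(c['color'],(400,300)),np.zeros((300,400,3),'uint8')])]))
E
```

```text
[0.50775981 0.28171307 0.17292312] 3.3 [ 1.80170833e+01  3.03397728e+01  9.14400921e+01 -3.33911858e-02
  5.82019486e+01  1.08152881e+02] [[ 9.99997768e-01 -2.06319995e-03  4.55123363e-04]
 [-2.06303034e-03 -9.99997802e-01 -3.72828058e-04]
 [ 4.55891582e-04  3.71888292e-04 -9.99999827e-01]]
```

View pics/m.png

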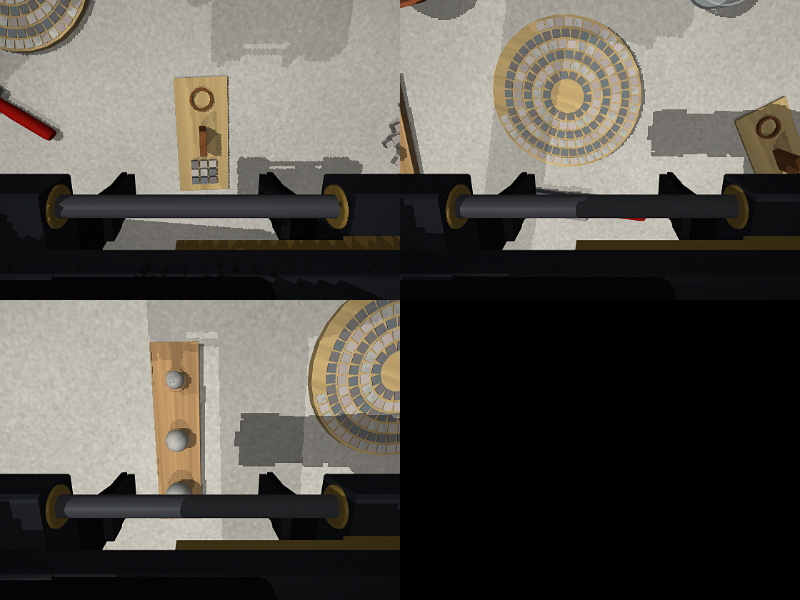

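The wrist mosaic (0.714 scale) shows three things:
- **Tray (first tile):** pocket ring at (202,99), blade at (203,138).
- **Medallion (second tile):** middle at (567,96).
- **Rack (third tile):** small ball at (175,380), middle ball at (177,440), large ball at (180,490).

Next I measure these at full resolution.

```bash
python3 - <<'E'
import pickle;from h import *
w=[None]+[pickle.load(open(f'w{i}.pkl','rb')) for i in(1,2,3)]
d=pickle.load(open('c0.pkl','rb'));S,D=d['scene'],d['side']
# balls in w3: low saturation within rack
im=w[3]['color'];hsv=cv2.cvtColor(im,cv2.COLOR_BGR2HSV)
def blobs(m,off,amin):
    n,l,st,ce=cv2.connectedComponentsWithStats(m.astype('uint8'))
    for i in range(1,n):
        if st[i,4]>amin:
            pts=max(cv2.findContours((l==i).astype('uint8'),0,1)[0],key=cv2.contourArea)
            (x,y),r=cv2.minEnclosingCircle(pts);print('  blob',ce[i].round(1)+off,st[i,:].tolist(),'enc',round(x+off[0],1),round(y+off[1],1),round(r,1))
x0,y0=222,70;m=hsv[y0:235,x0:275,1]<70
print('balls');blobs(m,np.array([x0,y0]),60)
# medallion bare spot in w2
hsv=cv2.cvtColor(w[2]['color'],cv2.COLOR_BGR2HSV);x0,y0=200,100
print('med');blobs(cv2.morphologyEx(((hsv[...,1]>80)&(hsv[...,0]<30))[y0:170,x0:270].astype('uint8'),cv2.MORPH_OPEN,np.ones((7,7))),np.array([x0,y0]),100)
# tray w1
hsv=cv2.cvtColor(w[1]['color'],cv2.COLOR_BGR2HSV);x0,y0=235,95
m=((hsv[...,1]>60)&(hsv[...,0]<35)&(hsv[...,2]>40))
mt=cv2.morphologyEx(m.astype('uint8')[y0:242,x0:330],cv2.MORPH_CLOSE,np.ones((5,5)));c=max(cv2.findContours(mt,0,1)[0],key=cv2.contourArea)
b=cv2.boxPoints(cv2.minAreaRect(c))+[x0,y0];P=[plane(w[1],u,.006) for u in b];print('tray box',b.round(1).tolist(),np.round(P,4)[:,:2].tolist())
cv2.imwrite('pics/z.png',np.hstack([cv2.resize(w[1]['color'][90:250,230:330],None,fx=3,fy=3,interpolation=2),cv2.resize(w[3]['color'][60:220,210:290],None,fx=3,fy=3,interpolation=2)]))
E
```

```text
balls
  blob [244.1 111.5] [10, 29, 25, 26, 517] enc 244.2 111.5 12.9
  blob [247.  196.9] [10, 112, 32, 31, 777] enc 247.1 197.0 15.9
med
  blob [233.7 133.8] [11, 11, 46, 47, 1741] enc 234.1 133.7 24.1
tray box [[242.8, 106.8], [318.0, 106.0], [319.4, 241.0], [244.3, 241.8]] [[0.5571, -0.2281], [0.5919, -0.2986], [0.4596, -0.3693], [0.421, -0.2913]]
```

View pics/z.png

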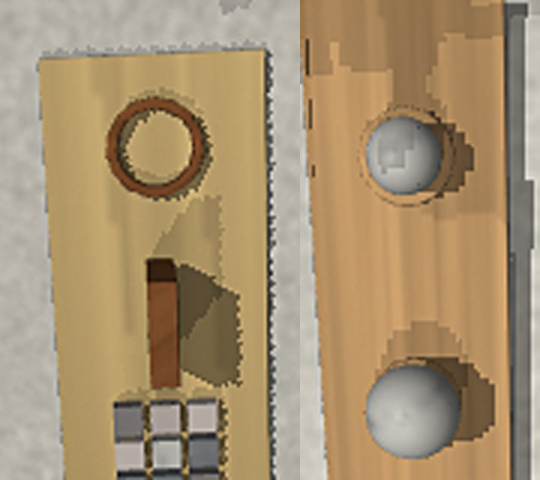

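The crop shows the pocket ring centred at crop (156.5,147.5), the blade's top face centred at (164.5,335), and the middle ball whole and clear of its neighbour.

```bash
python3 - <<'E'
import pickle;from h import *
w=[None]+[pickle.load(open(f'w{i}.pkl','rb')) for i in(1,2,3)]
d=pickle.load(open('c0.pkl','rb'));S,D=d['scene'],d['side']
def blob(c,x0,y0,x1,y1,cond):
    h=cv2.cvtColor(c['color'],cv2.COLOR_BGR2HSV)[y0:y1,x0:x1];n,l,st,ce=cv2.connectedComponentsWithStats(cond(h).astype('uint8'))
    i=1+st[1:,4].argmax();return ce[i]+[x0,y0],st[i].tolist()
for n,c,b in [('S',S,(396,240,418,260)),('D',D,(244,334,270,358))]: print(n,*blob(c,*b,lambda h:h[...,1]<60))
M3=(247,196.9)
bS=blob(S,396,240,418,260,lambda h:h[...,1]<60)[0];bD=blob(D,244,334,270,358,lambda h:h[...,1]<60)[0]
print('M tri wD',tri((w[3],M3),(D,bD)),'wS',tri((w[3],M3),(S,bS)),'plane',plane(w[3],M3,.0265))
R=(282.2,139.2);print('ring tri',tri((w[1],R),(D,(333,139))),tri((w[1],R),(S,(197,208))),plane(w[1],R,.013))
B=(284.8,201.7);print('blade tri',tri((w[1],B),(D,(357,124))),tri((w[1],B),(S,(199,184))),plane(w[1],B,.054))
E=(233.9,133.8);print('med tri',tri((w[2],E),(D,(271,221))),tri((w[2],E),(S,(286,244))),plane(w[2],E,.012))
E
```

```text
S [408.38655462 249.74789916] [7, 4, 12, 12, 119]
D [255.11 346.54] [4, 5, 16, 16, 200]
M tri wD (array([0.50723308, 0.30725484, 0.0266216 ]), [np.float64(0.00047009192345359176), np.float64(0.0004700919234536095)]) wS (array([0.50647914, 0.30876148, 0.02263637]), [np.float64(0.0008645250281519453), np.float64(0.0008645250281519755)]) plane [0.50755192 0.30758676 0.0265    ]
ring tri (array([ 0.54447015, -0.27996024,  0.00591392]), [np.float64(0.0005464551186274201), np.float64(0.0005464551186273903)]) (array([ 0.54402296, -0.27884994,  0.00394369]), [np.float64(0.0013766184216059138), np.float64(0.0013766184216058841)]) [ 0.54532908 -0.27951401  0.013     ]
blade tri (array([ 0.4941615 , -0.30647221,  0.05262658]), [np.float64(0.00020646501807794962), np.float64(0.0002064650180780232)]) (array([ 0.49212961, -0.30495588,  0.05119584]), [np.float64(0.002348910936149766), np.float64(0.002348910936149756)]) [ 0.49424785 -0.30636964  0.054     ]
med tri (array([0.59227059, 0.02765238, 0.01120876]), [np.float64(0.0011386890506785968), np.float64(0.001138689050678589)]) (array([0.59245808, 0.02976812, 0.0055368 ]), [np.float64(0.001183042175029272), np.float64(0.0011830421750293346)]) [0.59336003 0.02799018 0.012     ]
```

Call:
jog_arm([
  [0,1.3,-4],
  [0,2.6,-8],
  [0,2.6,-12],
  [0,2.6,-14.5],
  [0,2.6,-15.4],
  [0,2.6,-15.4],
  [0,2.6,-15.4],
  [0,2.6,-15.4],
], turn=[0,0,0,0,0,0,0,0], grip=[0,0,0,0,0,0,0,0])

```text
time_s: 4.3
position: [0.5079, 0.3096, 0.0198]
tcp_rot: [[1.0, -0.0, 0.002], [-0.0, -1.0, 0.001], [0.002, -0.001, -1.0]]
force: [0.0, 0.1, 0.2]
opening: 1.001
grasp_force: 0.0
```

Call:
jog_arm([
  [0,0,0],
  [0,0,0],
  [0,0,0],
  [0,0,0],
  [0,0,0],
  [0,0,0],
  [0,0,0],
  [0,0,0],
  [0,0,0],
  [0,0,0],
], turn=[0,0,0,0,0,0,0,0,0,0], grip=[0.2,0.4,0.6,0.7,0.8,0.9,1,1,1,1])

```text
time_s: 5.55
position: [0.507, 0.3094, 0.0185]
tcp_rot: [[1.0, 0.0, -0.0], [0.0, -1.0, -0.0], [-0.0, 0.0, -1.0]]
force: [0.7, 0.3, 0.0]
opening: 0.312
grasp_force: 30.0
```

Call:
jog_arm([
  [0,0,1],
  [0,0,3],
  [0,0,6],
  [0,0,10],
  [0,0,13],
  [0,0,13],
  [0,0,13],
], turn=[0,0,0,0,0,0,0], grip=[1,1,1,1,1,1,1])

```text
time_s: 6.42
position: [0.5064, 0.3091, 0.1482]
tcp_rot: [[1.0, 0.0, -0.001], [0.0, -1.0, -0.0], [-0.001, 0.0, -1.0]]
force: [0.6, -0.1, -0.2]
opening: 0.31
grasp_force: 30.0
```

```bash
python3 - <<'E'
from rig import *
import cv2,numpy as np,pickle
from h import *
s=read_state();p=s['position'];print(p,s['opening'],s['grasp_force'])
L=[]
for n in('side','scene','wrist'):
    c=capture(n);u,v=map(int,proj(c,p));print(n,proj(c,p));pickle.dump(c,open(f'g_{n}.pkl','wb'))
    if n!='wrist':L.append(cv2.resize(c['color'][v-40:v+40,u-40:u+40],(400,400),interpolation=2))
cv2.imwrite('pics/g.png',np.hstack(L))
E
```

```text
[0.5063738  0.30914414 0.14817214] 0.3102515936240797 29.999913275241852
side [252.70201679 320.09074156]
scene [416.85425305 203.41503034]
wrist [274.84737181 260.86660954]
```

View pics/g.png

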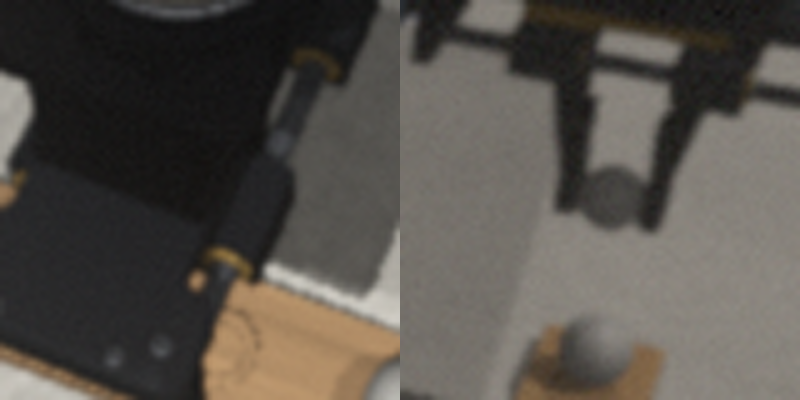

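The right crop (scene view) shows the ball held between the fingertips at crop (612,198), with its seat empty. I'll correct for the scene camera's bias to find the ball relative to the TCP.

```bash
python3 - <<'E'
import pickle;from h import *
S=pickle.load(open('g_scene.pkl','rb'));S0=pickle.load(open('c0.pkl','rb'))['scene']
b=np.array([408.4,249.7])-proj(S0,[.5075,.3075,.0265]);print('bias',b)
g=cv2.cvtColor(S['color'],cv2.COLOR_BGR2GRAY)[190:215,405:432];print(g[6:19:2])
for dx in(-.003,0,.003): print(dx,proj(S,[.5064+dx,.3091,.1557])+b)
E
```

```text
bias [0.78936469 1.21622957]
[[112 112  90  55  34  32  37  49  83 105 107  97  88  87  88  94 106 119
  129 126 113  76  44  35  38  50  81]
 [114 109  91  54  41  34  44  42  57  64  60  60  65  67  67  67  71  75
   88 100  94  62  40  35  42  79 112]
 [118 107  78  49  35  41  39  51  58  58  65  66  64  68  69  68  64  64
   65  59  54  36  30  37  58  93 123]
 [120 102  64  38  34  40  47  54  54  61  62  69  64  70  72  71  70  65
   64  52  42  37  39  44  78 110 126]
 [125 104  69  53  52  55  66  66  63  61  67  63  68  66  66  68  67  66
   61  49  39  31  39  57  95 127 135]
 [129 126 124 122 117 118 120 112  85  68  62  61  66  62  70  68  72  74
   62  46  38  37  51  82 115 130 132]
 [133 134 133 130 130 131 134 131 125 116 100  92  84  83  88 100 112 112
   98  75  54  55  81 109 127 133 132]]
-0.003 [418.45897098 201.04388093]
0 [418.18011071 201.64458301]
0.003 [417.89986411 202.24827143]
```

Call:
jog_arm([
  [0.2,-3,0],
  [0.5,-8,0],
  [1,-14,0],
  [1.5,-20,0],
  [2,-26,0],
  [2.5,-32,0],
  [3,-38,0],
  [3.3,-44,0],
  [3.6,-50,0],
  [3.8,-55,-1],
  [3.8,-58,-2],
  [3.8,-58.9,-2.8],
], turn=[0,2,4,7,10,13,16,19,22,25,27.7,27.7], grip=[1,1,1,1,1,1,1,1,1,1,1,1])

```text
time_s: 8.07
position: [0.5445, -0.2813, 0.1189]
tcp_rot: [[0.887, 0.462, -0.001], [0.462, -0.887, 0.001], [-0.001, -0.001, -1.0]]
force: [-1.0, 0.5, -0.5]
opening: 0.319
grasp_force: 30.0
```

Call:
jog_arm([
  [0,0,0],
  [0,0,0],
  [0,0,0],
], turn=[0,0,0], grip=[1,1,1])

```text
time_s: 8.45
position: [0.5454, -0.2782, 0.121]
tcp_rot: [[0.885, 0.466, 0.0], [0.466, -0.885, 0.0], [0.0, 0.0, -1.0]]
force: [-0.4, -0.3, -0.1]
opening: 0.316
grasp_force: 30.0
```

```bash
python3 - <<'E'
from rig import *
from h import *
import pickle
c=capture('wrist');pickle.dump(c,open('w4.pkl','wb'));s=read_state();print(s['position'],s['opening'],s['tcp_rot'])
print(proj(c,[.5449,-.2797,.013]),proj(c,[.4942,-.3064,.054]))
cv2.imwrite('pics/w4.png',cv2.resize(c['color'][60:280,140:420],(770,605))[:600])
E
```

```text
[ 0.54543665 -0.27845913  0.12107288] 0.3141217033477207 [[ 8.84704062e-01  4.66152922e-01  4.19246709e-04]
 [ 4.66153025e-01 -8.84704087e-01 -1.89167424e-04]
 [ 2.82728329e-04  3.62790310e-04 -9.99999894e-01]]
[276.99048657 208.43587043] [277.06122738 298.19143201]
```

View pics/w4.png

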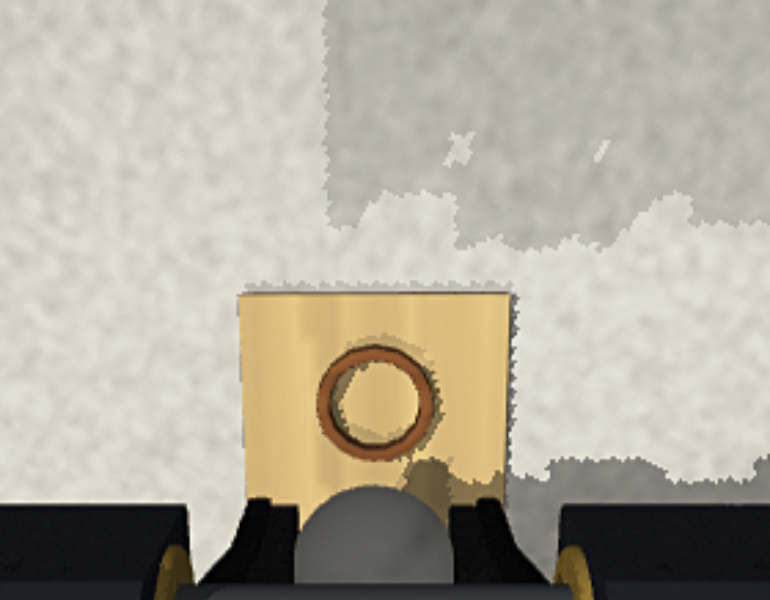

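The close view shows the ring at crop (376,403). The held ball is at about (374,565) with radius 79, and the tray edges are parallel to the tool. I'll compute the relative offset from this same view.

```bash
python3 - <<'E'
from h import *
import pickle
c=pickle.load(open('w4.pkl','rb'))
f=lambda x,y:(140+x/2.75,60+y/2.75)
R=plane(c,f(376,403),.013);f0=210/np.tan(np.radians(c['fovy']/2))
print('ring',R)
u=f(374,565);o,d=ray(c,u);r=79/2.75;a=np.arctan(r/f0)
print('range from size',.0145/np.sin(a),(o+d*.0145/np.sin(a)))
for z in(.1265,.1285,.1305): B=plane(c,u,z);print('ball',z,B,R-B)
# top tangent ray: ball center x (tool) given z
E
```

```text
ring [ 0.54619045 -0.27877742  0.013     ]
range from size 0.17526576142730332 [ 0.54383172 -0.27918306  0.1225476 ]
ball 0.1265 [ 0.54539067 -0.27835288  0.1265    ] [ 0.00079978 -0.00042455 -0.1135    ]
ball 0.1285 [ 0.54617954 -0.27793279  0.1285    ] [ 1.09132871e-05 -8.44638022e-04 -1.15500000e-01]
ball 0.1305 [ 0.5469684 -0.2775127  0.1305   ] [-0.00077795 -0.00126473 -0.1175    ]
```

Call:
jog_arm([
  [0,-0.1,-3],
  [0,-0.1,-6],
  [0,-0.1,-8.5],
  [0,-0.1,-10],
  [0,-0.1,-10.5],
  [0,-0.1,-10.6],
  [0,-0.1,-10.6],
  [0,-0.1,-10.6],
  [0,-0.1,-10.6],
], turn=[0,0,0,0,0,0,0,0,0], grip=[1,1,1,1,1,1,1,1,1])

```text
time_s: 9.62
position: [0.5453, -0.2808, 0.0151]
tcp_rot: [[0.885, 0.465, 0.001], [0.465, -0.885, -0.001], [0.0, 0.001, -1.0]]
force: [-0.6, -0.1, -0.9]
opening: 0.315
grasp_force: 30.0
```

```bash
python3 - <<'E'
from rig import *
import pickle
for i in range(4):
    c=capture('wrist');s=read_state();print(s['position'],s['force'])
pickle.dump(c,open('w5.pkl','wb'));import cv2
cv2.imwrite('pics/w5.png',cv2.resize(c['color'][150:270,200:360],(800,600)))
E
```

```text
[ 0.54521841 -0.28077622  0.01491605] [-0.57354656  0.80864299  0.7031398 ]
[ 0.54517654 -0.28072291  0.01483246] [ 0.38216836 -0.35120937 -0.77940217]
[ 0.54513395 -0.28066882  0.01474689] [-0.36566087  0.67068262 -0.51554834]
[ 0.5450898  -0.28066096  0.01467461] [-0.07115938  0.44065427  0.50157323]
```

View pics/w5.png

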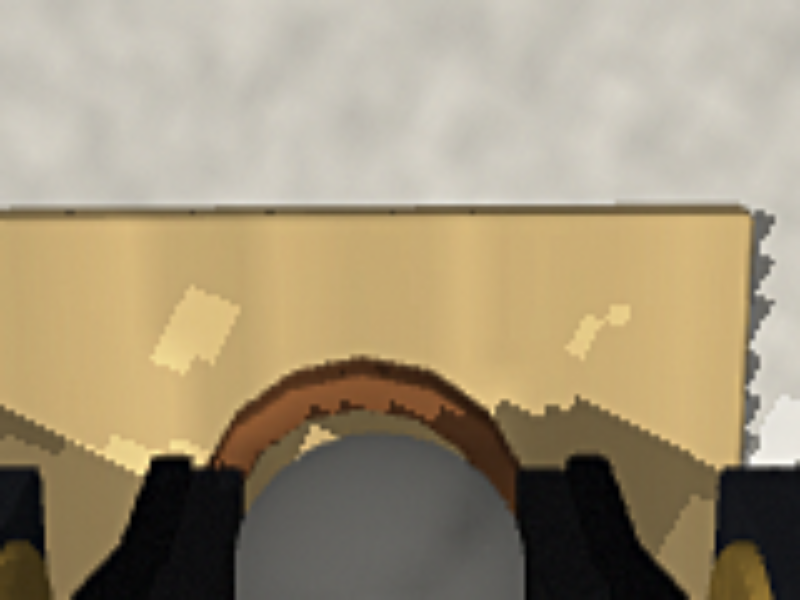

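The close view shows the ball (centre about x=381) roughly 1.6 mm to the right of the ring's middle (about x=364). The ring's far outer top edge is at y≈375.

```bash
python3 - <<'E'
from h import *
import pickle
c=pickle.load(open('w5.pkl','rb'));f=lambda x,y:(200+x/5,150+y/5)
tx=np.array([.885,.465,0]);ty=np.array([.465,-.885,0])
for n,p in [('ball',plane(c,f(381,579),.0222)),('apex top',plane(c,f(364,377),.013)),('apex base',plane(c,f(364,358),.006)),('tray edge',plane(c,f(364,211),.006)),('corner',plane(c,f(748,211),.006))]: print(n,p,p@tx,p@ty)
E
```

```text
ball [ 0.54580026 -0.2805786   0.0222    ] 0.35256418089906016 0.5021091871349533
apex top [ 0.56049528 -0.27096509  0.013     ] 0.37003955211873674 0.500434407393851
apex base [ 0.5603257  -0.27099624  0.006     ] 0.3698749967179361 0.500383121554518
tray edge [ 0.57399978 -0.26384101  0.006     ] 0.38530373939867635 0.5004091927687624
corner [ 0.59196201 -0.29800538  0.006     ] 0.38531387461501515 0.5389970960361329
```

Call:
jog_arm([
  [-0.04,0.08,0],
  [-0.08,0.16,0],
  [-0.08,0.16,0],
  [-0.08,0.16,0],
  [-0.08,0.16,0],
], turn=[0,0,0,0,0], grip=[1,1,1,1,1])

```text
time_s: 10.45
position: [0.5443, -0.279, 0.0145]
tcp_rot: [[0.885, 0.465, -0.0], [0.465, -0.885, 0.0], [-0.0, -0.0, -1.0]]
force: [0.8, 0.1, -0.3]
opening: 0.313
grasp_force: 30.0
```

Call:
jog_arm([
  [0,0,0],
  [0,0,0],
  [0,0,0],
  [0,0,0],
  [0,0,0],
  [0,0,0],
  [0,0,0],
  [0,0,0],
], turn=[0,0,0,0,0,0,0,0], grip=[0.68,0.66,0.64,0.6,0.55,0.5,0.45,0.45])

```text
time_s: 11.45
position: [0.5443, -0.279, 0.0145]
tcp_rot: [[0.885, 0.465, -0.0], [0.465, -0.885, 0.0], [-0.0, -0.0, -1.0]]
force: [-0.6, -0.3, 0.6]
opening: 0.54
grasp_force: 0.0
```

```bash
python3 - <<'E'
from rig import *
import pickle,cv2,numpy as np
c=capture('wrist');s=read_state();print(s['position'],s['force'],s['opening'],s['time_s'])
pickle.dump(c,open('w6.pkl','wb'))
cv2.imwrite('pics/w6.png',cv2.resize(c['color'][150:270,200:360],(800,600)))
E
```

```text
[ 0.54426394 -0.27901267  0.01454302] [0.66658715 0.30851519 0.33130461] 0.5466848205562129 11.5
```

View pics/w6.png

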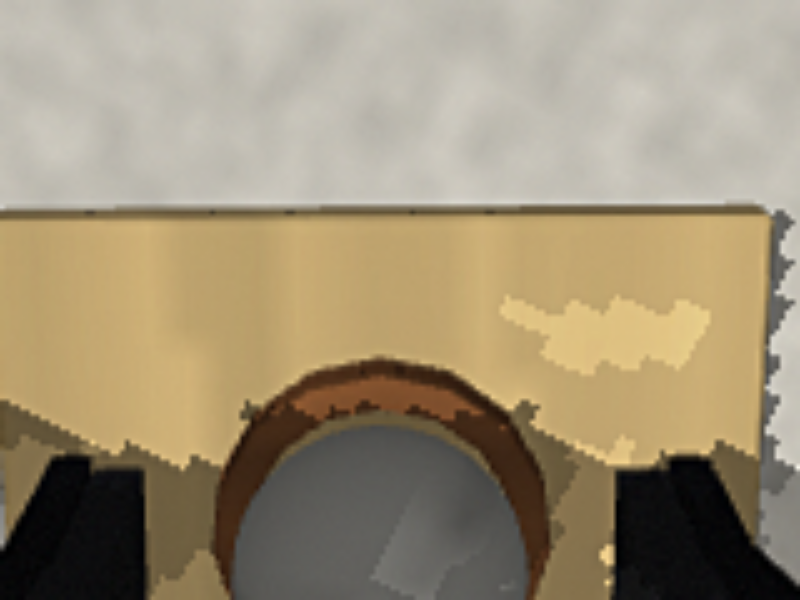

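The close view shows the ball seated in the ring, ball centre x≈381 and ring centre x≈382. Now I open, rise and go to the blade.

Call:
jog_arm([
  [0,0,0],
  [0,0,0],
  [0,0,1.5],
  [0,0,4],
  [0,0,7],
  [-1,-0.5,8.5],
  [-3,-1.6,8.5],
  [-4.6,-2.5,8.5],
  [-5.1,-2.7,8.5],
  [-5.1,-2.7,8.5],
  [-5.1,-2.7,8.5],
  [-5.1,-2.7,8.5],
], turn=[0,0,0,0,0,0,0,0,0,0,0,0], grip=[0.2,0,0,0,0,0,0,0,0,0,0,0])

```text
time_s: 13.0
position: [0.4937, -0.3058, 0.0994]
tcp_rot: [[0.885, 0.465, 0.0], [0.465, -0.885, 0.0], [0.0, -0.0, -1.0]]
force: [0.4, 0.5, 0.2]
opening: 0.998
grasp_force: 0.0
```

```bash
python3 - <<'E'
from rig import *
from h import *
import pickle
c=capture('wrist');s=read_state();print(s['position'],s['opening'])
pickle.dump(c,open('w7.pkl','wb'));cv2.imwrite('pics/w7.png',cv2.resize(c['color'][60:270,140:420],(800,600)))
E
```

```text
[ 0.49368207 -0.30572215  0.09942223] 0.9954413048386085
```

View pics/w7.png

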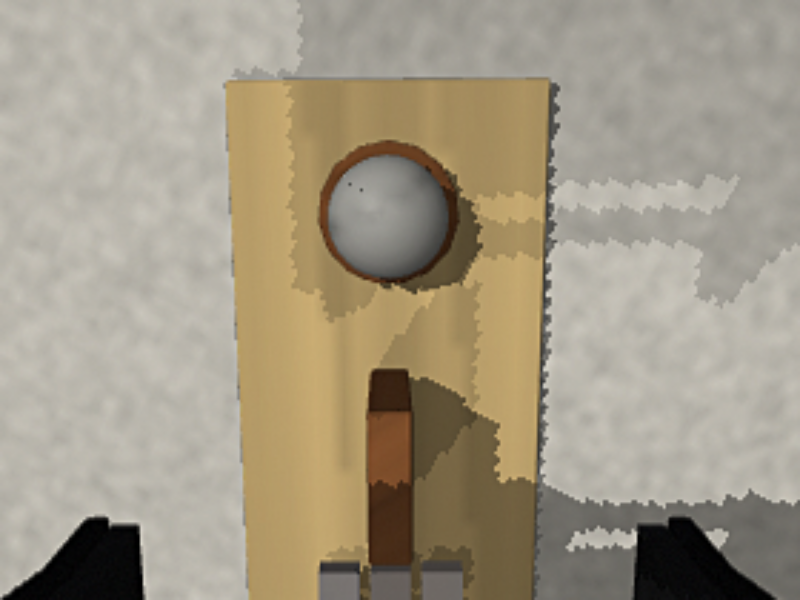

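The view shows the ball in its pocket and the blade top (x 367–412) centred between the finger faces (140 and 638), so I descend and grip.

Call:
jog_arm([
  [0,0,-3],
  [0,0,-5.5],
  [0,0,-7.3],
  [0,0,-8.1],
  [0,0,-8.2],
  [0,0,-8.2],
  [0,0,-8.2],
  [0,0,-8.2],
], turn=[0,0,0,0,0,0,0,0], grip=[0,0,0.2,0.4,0.5,0.6,0.7,0.75])

```text
time_s: 14.05
position: [0.4935, -0.3062, 0.0181]
tcp_rot: [[0.885, 0.465, 0.001], [0.465, -0.885, -0.001], [0.0, 0.001, -1.0]]
force: [-0.0, -0.7, 0.6]
opening: 0.404
grasp_force: 0.0
```

Call:
jog_arm([
  [0,0,0],
  [0,0,0],
  [0,0,0],
  [0,0,0],
  [0,0,0],
  [0,0,0],
  [0,0,0],
  [0,0,0],
], turn=[0,0,0,0,0,0,0,0], grip=[0.8,0.83,0.86,0.88,0.92,1,1,1])

```text
time_s: 15.05
position: [0.4933, -0.3061, 0.0175]
tcp_rot: [[0.885, 0.465, 0.0], [0.465, -0.885, -0.0], [0.0, 0.0, -1.0]]
force: [1.1, -0.8, -0.4]
opening: 0.11
grasp_force: 30.0
```

Call:
jog_arm([
  [0,0,0.2],
  [0,0,0.6],
  [0,0,1.2],
  [0,0,2],
  [0,0,3],
  [0,0,4.2],
  [0,0,5.4],
  [0,0,6.6],
  [0,0,7.8],
  [0,0,9],
  [0,0,10],
  [0,0,10.6],
], turn=[0,0,0,0,0,0,0,0,0,0,0,0], grip=[1,1,1,1,1,1,1,1,1,1,1,1])

```text
time_s: 16.55
position: [0.4934, -0.3062, 0.1243]
tcp_rot: [[0.885, 0.465, 0.001], [0.465, -0.885, -0.0], [0.0, 0.001, -1.0]]
force: [1.1, -0.4, -1.6]
opening: 0.113
grasp_force: 30.0
```

Call:
jog_arm([
  [0,0,0.4],
  [0,0,0.6],
  [0,0,0.6],
  [0,0,0.6],
], turn=[0,0,0,0], grip=[1,1,1,1])

```text
time_s: 17.05
position: [0.4931, -0.3059, 0.1292]
tcp_rot: [[0.885, 0.465, -0.001], [0.465, -0.885, 0.0], [-0.0, -0.001, -1.0]]
force: [-0.4, 0.7, -2.3]
opening: 0.113
grasp_force: 30.0
```

```bash
python3 - <<'E'
from rig import *
from h import *
import pickle
c=capture('wrist');s=read_state();print(s['position'],s['opening'],s['grasp_force'],s['force'],s['moment'])
pickle.dump(c,open('w8.pkl','wb'))
c7=pickle.load(open('w7.pkl','rb'))
h=cv2.cvtColor(c['color'],cv2.COLOR_BGR2HSV);m=(h[:240,150:400,1]>50).astype('uint8')
k=max(cv2.findContours(cv2.morphologyEx(m,cv2.MORPH_OPEN,np.ones((5,5))),0,1)[0],key=cv2.contourArea);print(cv2.boundingRect(k))
L=np.hstack([cv2.resize(x['color'][20:],(400,300)) for x in (c7,c)]);cv2.imwrite('pics/w8.png',L)
E
```

```text
[ 0.49311585 -0.30586226  0.12922442] 0.11385591856998006 29.99640505760908 [ 0.03524915 -1.01194136 -1.50508666] [-0.00087924 -0.02617184 -0.01970869]
(41, 72, 169, 168)
```

View pics/w8.png

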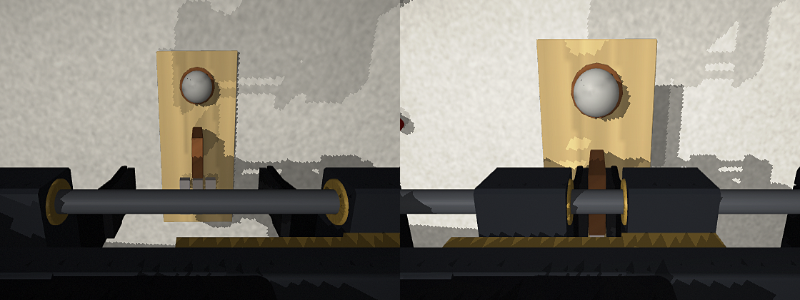

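The tray is lifted and the ball sits centred in its pocket at about (597,92). Carrying it over, gently.

Call:
jog_arm([
  [0.03,0.2,0],
  [0.1,0.6,0],
  [0.2,1.2,0],
  [0.3,2,0],
  [0.5,3,0],
  [0.65,4.1,0],
  [0.85,5.3,0],
  [1,6.5,0],
  [1.2,7.7,0],
  [1.4,8.9,0],
  [1.6,10.1,0],
  [1.8,11.3,0],
], turn=[0,0,0,0,0,0,0,0,0,0,0,0], grip=[1,1,1,1,1,1,1,1,1,1,1,1])

```text
time_s: 18.6
position: [0.5114, -0.1922, 0.1296]
tcp_rot: [[0.885, 0.465, 0.0], [0.465, -0.885, -0.0], [0.0, 0.0, -1.0]]
force: [0.4, 0.4, -1.9]
opening: 0.114
grasp_force: 30.0
```

Call:
jog_arm([
  [0.2,1.2,0],
  [0.4,2.4,0],
  [0.6,3.6,0],
  [0.8,4.8,0],
  [0.95,6,0],
  [1.15,7.2,0],
  [1.3,8.4,0],
  [1.5,9.6,0],
  [1.7,10.8,0],
  [1.9,12,0],
  [2.1,13.2,0],
  [2.25,14.3,0],
], turn=[0,0,0,0,0,0,0,0,0,0,0,0], grip=[1,1,1,1,1,1,1,1,1,1,1,1])

```text
time_s: 20.1
position: [0.5339, -0.0492, 0.1296]
tcp_rot: [[0.885, 0.465, 0.0], [0.465, -0.885, -0.0], [0.0, 0.0, -1.0]]
force: [1.0, 0.1, -1.0]
opening: 0.112
grasp_force: 30.0
```

Call:
jog_arm([
  [0.15,1.1,0],
  [0.3,2.1,0],
  [0.45,3,0],
  [0.6,3.8,0],
  [0.7,4.4,0],
  [0.77,4.8,0],
  [0.8,5,0],
  [0.8,5.1,0],
  [0.8,5.1,0],
  [0.8,5.1,0],
  [0.8,5.1,0],
  [0.8,5.1,0],
], turn=[0,0,0,0,0,0,0,0,0,0,0,0], grip=[1,1,1,1,1,1,1,1,1,1,1,1])

```text
time_s: 21.6
position: [0.5418, 0.0009, 0.1296]
tcp_rot: [[0.885, 0.465, 0.0], [0.465, -0.885, -0.0], [0.0, 0.0, -1.0]]
force: [-0.6, 0.3, -2.0]
opening: 0.112
grasp_force: 30.0
```

```bash
python3 - <<'E'
from rig import *
from h import *
import pickle
L=[];s=read_state();print(s['position'],s['time_s'])
W=capture('wrist');D=capture('side');S=capture('scene');pickle.dump((W,D,S),open('f.pkl','wb'))
print('expect ball', [proj(c,[.593,.028,.1325]).round(1) for c in (W,D,S)])
def crop(c,w=80,h=60):
    u,v=map(int,proj(c,[.56,.01,.12]));u0=max(0,u-w);v0=max(0,v-h);print(u0,v0);return cv2.resize(c['color'][v0:v0+2*h,u0:u0+2*w],(400,300))
cv2.imwrite('pics/f.png',np.vstack([np.hstack([cv2.resize(W['color'],(400,300)),np.zeros((300,400,3),'uint8')]),np.hstack([crop(D),crop(S)])]))
E
```

```text
[0.54179136 0.00089678 0.12956498] 21.6
expect ball [array([275.4, 144.4]), array([270. , 185.7]), array([284.8, 199.4])]
208 128
204 136
```

View pics/f.png

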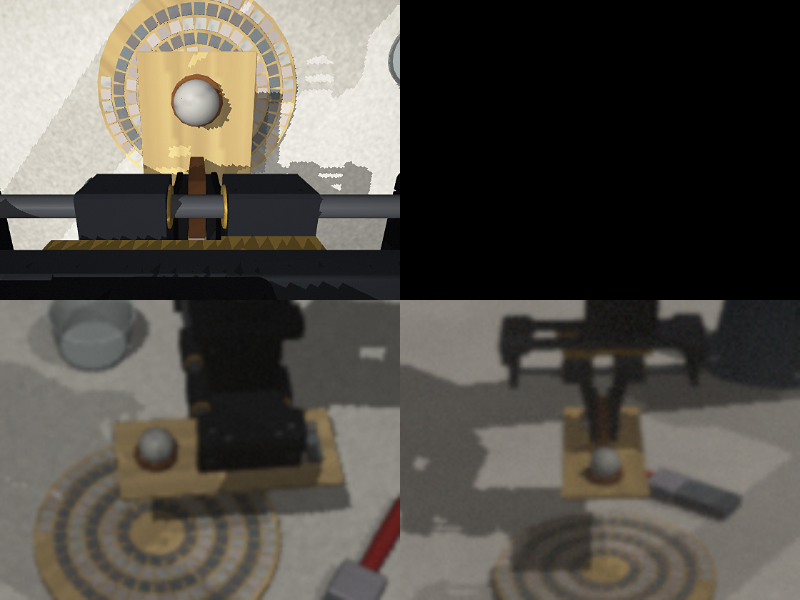

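In the wrist view the ball is at (275.8,142.8), in the side view at (270.8,186.5) and in the scene view at (285.6,200.8). Each is within 1–2 px of the point aimed at over the medallion's middle, and the tray looks level.

```bash
python3 - <<'E'
from rig import *
from h import *
import pickle
W,D,S=pickle.load(open('f.pkl','rb'))
p,r=tri((W,(275.8,142.8)),(D,(270.8,186.5)));print(p,r)
s=read_state();print(s['time_s'],abs(s['qvel']).max())
if np.hypot(p[0]-.593,p[1]-.028)<.006: print(hand_in())
E
```

```text
[0.59259022 0.02760911 0.12964801] [np.float64(0.0010335531043564228), np.float64(0.0010335531043567173)]
21.75 0.07611531570860045
the job is handed in; nothing more can be done
None
```

The job is handed in: the middle ball sits in the tray's pocket, held level and still less than 1 mm (as measured) from straight above the medallion's middle with the tray about 10 cm over it, at 21.8 s of the 58 s allowed.

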